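# Hide the carrot chew in the rabbits' sliding treat board

## Robot

A 6-joint arm with a two-finger parallel gripper is mounted at the origin on the work surface. World frame = base frame: x ahead of the robot, y to its left, z up, the work surface at z = 0. Lengths are in mm, angles in rad, forces in N, time in s.
With the tool pointing down it reaches from about 300 to 775 mm from the base axis. Payload 14.6 kg.
Tool frame: the origin (TCP) lies midway between the tips of the shut fingers; the grasp point (between the pads) lies 19 mm behind it (manip.hold_point_z is the distance from the TCP to the grasp point, in mm); z points along the fingers, y is the direction in which the jaws open and shut (so a half turn about z gives the same grasp; the last joint's range is limited). The gripper opens to 94 mm and grips with 3 to 60 N. Pads are 16 mm wide; open, the fingers measure 119 mm over their backs; the gripper's body (75 mm by 177 mm) begins 78 mm behind the grasp point.
Start: joints at [-1.33, 0.3, 1.521, -0, 1.321, -0.067], TCP at [166.622, -524.143, 170.446] pointing down, gripper open.
Joint ranges: [-3.03, 3.03], [-0.79, 2.21], [0.23, 2.52], [-1.04, 4.18], [0, 3.07], [-2.55, 2.55]. Speed limits (rad/s): [2.22, 2.22, 2.57, 3.14, 3.14, 3.14].

## Interface

Orientations are given as [roll, pitch, yaw] about the fixed x, y, z axes, in that order (R = Rz(yaw) Ry(pitch) Rx(roll)).
In Python, from cell import manip gives the robot as it stands.
- The arm moves only by the shell command python3 -m crank 'ROWS' [OPENING] [FORCE]. ROWS is JSON, a list of rows, each an object with "offset": the shift along the world's x, y, z in m, a list of three; "spin": the turn about the world's z in degrees. In form: [{"offset": [dx, dy, dz], "spin": spin}, ...]. A call has exactly 8 rows; each row is the pose to reach, as a shift and turn from the pose measured when the call began; what a row does not reach only later rows make up. A row lasts 1/12 s, in which the tool goes at most 41.7 mm and 7.16 degrees, less where a joint would pass 70% of its speed; a pose out of reach is approached as far as the arm can. A call with a gripper value outside its range is refused whole. OPENING is the opening, from 0 (shut) to 1 (fully open), set as the call begins (- or left out, the last holds). The fingers move at their own pace and stop on an object; FORCE is the grip in N (left out, the last holds). Time passes only in rows, so rows that repeat a pose let the fingers close, or fill a call up. It gives the time, the measured TCP pose, the force and the opening at its end, in the units of the state.
- manip.read_state(): the state, without advancing time (a new reading comes with each control period).
- manip.camera(name): name is "scene" or "side" or "wrist"; returns a dict with "pixels" (400x640x3 uint8, red, green, blue), "fx", "fy", "cx", "cy" (pixels), "extrinsics" (4x4, takes a point from world to camera coordinates); the wrist camera has in their place "hand_eye" (4x4, takes a point from camera to tool coordinates, whose origin is the TCP and whose axes are the flange's). Camera axes: x right, y down, z forward; pixel columns grow to the right and rows downward; lengths in mm; the calibration is good to about 2 mm. A picture is of the moment at which its call begins: read the wrist's pose just before it. There is no depth.
- manip.sign_off(): hands the job in, once; it reports no verdict.
Trained networks look in a picture, given as the dict that the camera call returned (one of the last four; its "shot" number tells which), for a name from the list of things; names that differ only in an ending like _2 or _b are one class to them, and where a whole thing is asked for, a point or a joint stands for the part that bears it (a point fixed in the world has none). Each returns a list of dicts, best first, with "conf" (0 to 1); they miss things now and then, are a little off and sometimes report something else, mostly with a low value. They report only what shows in the picture. A call takes as long as a camera call. They do not tell look-alikes from the thing itself.
- manip.search_frame(picture, name): "location" ([x, y, z] in mm, in world coordinates, good to about 4 mm: the middle of the surface that is visible of it).
- manip.masks_of(picture, name): "mask" (400x640 bool, what is visible of it).
The state is a dict: "clock": time; "joints": joint angles; "qd": joint speeds; "effort": joint torques, N m; "eef_pos": TCP position; "eef_rot": TCP orientation; "wrist_force": force on the tool from outside, world axes, zero at the start; "moment": the same for the moment, N m; "finger_gap": finger opening in mm.
Only numpy, scipy, OpenCV 4.12 (cv2) and the standard library are available. Lean on these libraries where they do the work, as an engineer would, in place of code of your own. Each camera call takes 0.05 s, during which the arm holds its last target. There are 200 camera calls.

## Task

Lay the wooden carrot chew flat in the open well of the rabbits' treat board and let go of it. Then slide the tiles by their knobs, one at a time and without lifting any out of the tray, until the red tile hides the chew and the only open well is the one diagonally opposite it, with every tile pushed home into its corner. Do not disturb the jar, the bowl or the dustpan.

Things in the scene. Friction and masses are not known exactly. Their poses are not given: they have to be found in the camera images.
- board: Square wooden treat board fixed on the bench, 228 x 228 mm, any yaw. Origin: centre of its underside (z = 0); z up, x and y along its sides. Deck at 32 mm height with a 2 x 2 grid of square wells 104 mm apart; 10 mm thick edging up to 46 mm leaves a tray 208 x 208 mm. Three tiles cover three wells and slide along the board's x or y into the empty space, about 8 mm total play across two tiles.
- well_open (a point): Centre of the well that is open at the start, at deck height (32 mm above the bench). At (+52, +52) mm in the board's frame. Each well is 84 x 84 mm, sides along the board's, 25 mm deep (floor 7 mm above the bench), with 20 mm wide ribs of deck between wells.
- well_side_a (a point): Centre, at deck height, of the well at (+52, -52) mm in the board's frame, next to the open well. The red or the blue tile covers it at the start.
- well_side_b (a point): Centre, at deck height, of the well at (-52, +52) mm in the board's frame, next to the open well. The blue or the red tile covers it at the start.
- well_opposite (a point): Centre, at deck height, of the well diagonally opposite the open one, at (-52, -52) mm in the board's frame. The yellow tile covers it at the start.
- red_knob (a point): Point on the knob of the red tile, a loose red plastic plate 100 x 100 x 14 mm, about 0.15 kg, with an upright round wooden knob at its centre, 26 mm in diameter, 36 mm high. The point is on the knob's axis, 22 mm above the tile's upper face, 14 mm below the knob's top (68 mm above the bench when the tile lies on the deck). z up; x, y along the tile's sides.
- blue_knob (a point): Point on the knob of the blue tile, a loose blue plastic plate 100 x 100 x 14 mm, about 0.15 kg, with an upright round wooden knob at its centre, 26 mm in diameter, 36 mm high. The point is on the knob's axis, 22 mm above the tile's upper face, 14 mm below the knob's top (68 mm above the bench when the tile lies on the deck). z up; x, y along the tile's sides.
- yellow_knob (a point): Point on the knob of the yellow tile, a loose yellow plastic plate 100 x 100 x 14 mm, about 0.15 kg, with an upright round wooden knob at its centre, 26 mm in diameter, 36 mm high. The point is on the knob's axis, 22 mm above the tile's upper face, 14 mm below the knob's top (68 mm above the bench when the tile lies on the deck). z up; x, y along the tile's sides.
- chew_mid (a point): Centre (half-way up) of the carrot-shaped chew, a loose hard piece of about 30 g, 66 mm long and 20 mm high, lying flat on the bench at any yaw. Its x axis runs along its length: the middle 40 mm is a flat-sided orange block 28 mm wide (y) to grip across, towards +x an 18 mm wide orange nose, towards -x a 12 mm wide green stalk. z up.
- jar: Bystander: glass clip-top jar, 90 mm in diameter, 136 mm high, standing on the turntable. Origin at the centre of its underside.
- bowl: Bystander: blue ceramic bowl, 116 mm across, 50 mm high, standing on the turntable. Origin at the centre of its underside.
- turntable: Bystander: white plastic turntable 270 mm across, 22 mm high, whose disc turns freely on a base fixed on the bench. Origin at the centre of its underside.
- dustpan: Bystander: loose red plastic dustpan, pan 200 x 220 mm, 54 mm high at most, handle reaching 225 mm from the origin along -x. Origin at the centre of the pan's underside.
Things that resemble listed ones, but are neither listed nor needed, are in the scene too. Of the things shaped like the part that bears blue_knob, the blue one is meant.

How it is judged:
By the outcome, as a careful person would: the job done as asked, in the order asked, and still so for the second after the job is handed in, with the robot touching nothing.
It also fails if it takes over 58 s, if anything falls off the work surface, if the arm or the gripper's body presses on something with over 40 N, if the wrist force passes 120 N, or if a joint passes its speed limit or range.

## Working session

There is one attempt and no reset: what is moved stays moved. The work goes in short steps, Python scripts to look and compute and a shell command to move; the robot and the scene stay as the last step left them, time stands still between calls to the robot, and variables do not carry over. Pictures are saved under pics/ and viewed, about 8 in all and at most 12, crops included, and the job is handed in when it is done.

```bash
mkdir -p pics
cat > h.py <<'E'
import numpy as np,cv2
from cell import manip
from scipy.spatial.transform import Rotation as R
def T_wc(p,st=None):
    if 'extrinsics' in p: return np.linalg.inv(np.array(p['extrinsics']))
    T=np.eye(4);T[:3,:3]=R.from_euler('xyz',st['eef_rot']).as_matrix();T[:3,3]=st['eef_pos']
    return T@np.array(p['hand_eye'])
def ray(p,u,v,z,T):
    d=T[:3,:3]@np.array([(u-p['cx'])/p['fx'],(v-p['cy'])/p['fy'],1]);o=T[:3,3]
    return o+d*(z-o[2])/d[2]
def proj(p,X,T):
    c=np.linalg.inv(T)@np.r_[X,1];return p['fx']*c[0]/c[2]+p['cx'],p['fy']*c[1]/c[2]+p['cy']
def save(p,n): cv2.imwrite('pics/'+n,cv2.cvtColor(np.ascontiguousarray(p['pixels']),cv2.COLOR_RGB2BGR))
E
python3 - <<'E'
from h import *
s=manip.read_state();print(s)
a=[]
for n in['scene','side']:
    p=manip.camera(n);a.append(p['pixels']);print(n,T_wc(p)[:3,3].round())
    for k in['board','red_knob','blue_knob','yellow_knob','chew_mid','jar','bowl','turntable','dustpan','well_open','well_opposite','well_side_a','well_side_b']:
        try: print(k,[(np.round(d['location']).tolist(),round(d['conf'],2)) for d in manip.search_frame(p,k)][:4])
        except Exception as e: print(k,e)
    save(p,n+'.png')
E
```

```text
{'clock': 0.0, 'joints': array([-1.32959655e+00,  3.00448422e-01,  1.52160718e+00, -6.32780709e-06,
        1.32070126e+00, -6.65869107e-02]), 'qd': array([-0.00125858, -0.0013364 , -0.00208775, -0.0004338 , -0.00153078,
        0.00156983]), 'effort': array([ 3.29821614e-04, -5.31805229e+01, -3.52730477e+01,  7.07738986e-02,
        2.43594573e-02, -9.89643763e-05]), 'eef_pos': array([ 166.54942927, -523.84634573,  169.88775646]), 'eef_rot': array([-3.14043061e+00, -7.13484306e-05,  3.07788211e-01]), 'wrist_force': array([ 0.72334712, -0.02825834,  0.03299997]), 'moment': array([-0.04650639,  0.03182186,  0.07341025]), 'finger_gap': 94.204943958758}
scene [1352.  268.  780.]
board [([624.0, -28.0, 31.0], 0.92)]
red_knob [([633.0, -94.0, 42.0], 0.96)]
blue_knob [([517.0, -17.0, 47.0], 0.92), ([328.0, 130.0, 13.0], 0.91), ([309.0, -166.0, 12.0], 0.8), ([595.0, -294.0, 19.0], 0.76)]
yellow_knob [([534.0, -119.0, 48.0], 0.7)]
chew_mid [([404.0, 254.0, 18.0], 0.65)]
jar [([706.0, 352.0, 122.0], 0.63)]
bowl [([724.0, 232.0, 49.0], 0.88)]
turntable [([762.0, 303.0, 21.0], 0.59)]
dustpan [(
[... 204 characters left out ...]
620.0, -31.0, 31.0], 0.95)]
side [ 470. -806.  843.]
board [([590.0, -79.0, 36.0], 0.64)]
red_knob [([624.0, -113.0, 43.0], 0.79)]
blue_knob [([505.0, -32.0, 45.0], 0.82), ([298.0, -183.0, 13.0], 0.76), ([581.0, -309.0, 14.0], 0.76), ([320.0, 121.0, 13.0], 0.67)]
yellow_knob [([501.0, -33.0, 47.0], 0.47)]
chew_mid [([592.0, -77.0, 36.0], 0.52)]
jar [([670.0, 330.0, 109.0], 0.61)]
bowl [([745.0, 251.0, 55.0], 0.96), ([587.0, -77.0, 35.0], 0.34)]
turntable [([682.0, 247.0, 21.0], 0.96)]
dustpan [([380.0, -502.0, 0.0], 0.57)]
well_open [([593.0, -74.0, 33.0], 0.72)]
well_opposite [([589.0, -76.0, 35.0], 0.58)]
well_side_a [([589.0, -74.0, 29.0], 0.85)]
well_side_b [([589.0, -74.0, 29.0], 0.85)]
```

View pics/scene.png

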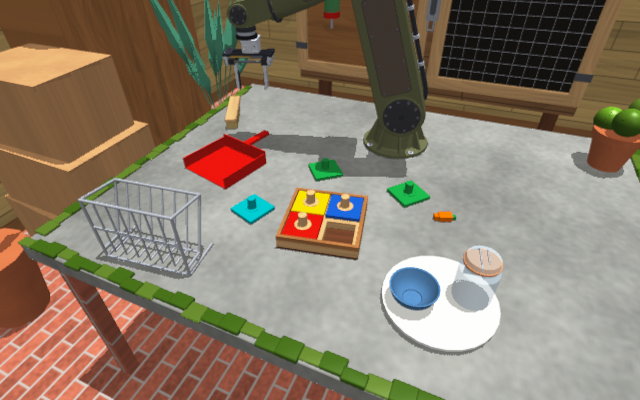

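View pics/side.png

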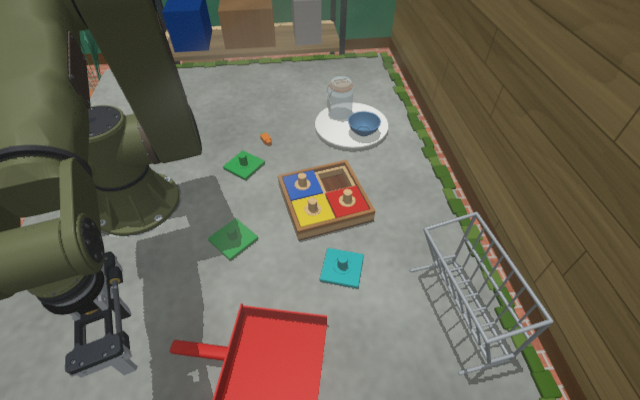

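The scene camera shows the board at (323,223): red lower left, yellow upper left, blue upper right, and the open well lower right at (342,233). The chew is at (444,217). The wire basket, green and cyan look-alike tiles, jar, bowl and dustpan are all clear of it. Two slides are enough: red into the open well, then yellow into red's old well. Next I go above the board to measure.

```bash
D='{"offset":[0.38,0.46,0.2],"spin":0}'
python3 -m crank '[{"offset":[0.2,0.23,0.15],"spin":0},{"offset":[0.2,0.23,0.15],"spin":0},{"offset":[0.2,0.23,0.15],"spin":0},{"offset":[0.2,0.23,0.15],"spin":0},{"offset":[0.2,0.23,0.15],"spin":0},{"offset":[0.2,0.23,0.15],"spin":0},{"offset":[0.2,0.23,0.15],"spin":0},{"offset":[0.2,0.23,0.15],"spin":0}]' 1
python3 -m crank '[{"offset":[0.18,0.24,0.05],"spin":0},{"offset":[0.18,0.24,0.05],"spin":0},{"offset":[0.18,0.24,0.05],"spin":0},{"offset":[0.18,0.24,0.05],"spin":0},{"offset":[0.18,0.24,0.05],"spin":0},{"offset":[0.18,0.24,0.05],"spin":0},{"offset":[0.18,0.24,0.05],"spin":0},{"offset":[0.18,0.24,0.05],"spin":0}]'
python3 - <<'E'
from h import *
s=manip.read_state();p=manip.camera('wrist');T=T_wc(p,s);save(p,'w1.png');print(np.array(p['hand_eye']).round(2),T.round(2))
for k in['board','red_knob','blue_knob','yellow_knob','chew_mid']:
    print(k,[(np.round(d['location']).tolist(),round(d['conf'],2)) for d in manip.search_frame(p,k)][:4])
E
```

```text
clock: 2.07
eef_pos: [363.6, -296.8, 318.8]
eef_rot: [3.141, -0.0, 0.308]
wrist_force: [-0.1, -1.2, 0.3]
finger_gap: 93.7
clock: 2.73
eef_pos: [545.5, -52.8, 369.1]
eef_rot: [3.142, -0.001, 0.311]
wrist_force: [-0.3, -0.7, -0.1]
finger_gap: 94.0
[[ 0.0000e+00 -9.7000e-01 -2.3000e-01  6.5830e+01]
 [ 1.0000e+00  0.0000e+00  0.0000e+00  1.9000e-01]
 [-0.0000e+00 -2.3000e-01  9.7000e-01 -2.1289e+02]
 [ 0.0000e+00  0.0000e+00  0.0000e+00  1.0000e+00]] [[ 3.1000e-01 -9.3000e-01 -2.1000e-01  6.0810e+02]
 [-9.5000e-01 -3.0000e-01 -7.0000e-02 -3.2920e+01]
 [ 0.0000e+00  2.3000e-01 -9.7000e-01  5.8202e+02]
 [ 0.0000e+00  0.0000e+00  0.0000e+00  1.0000e+00]]
board [([600.0, -22.0, 28.0], 0.8)]
red_knob [([629.0, -101.0, 46.0], 0.76), ([398.0, 253.0, 16.0], 0.53), ([505.0, -24.0, 43.0], 0.49)]
blue_knob [([331.0, 147.0, 12.0], 0.96), ([585.0, -294.0, 13.0], 0.79), ([503.0, -22.0, 43.0], 0.75), ([336.0, -166.0, 14.0], 0.56)]
yellow_knob [([527.0, -121.0, 44.0], 0.65), ([639.0, 331.0, 65.0], 0.43)]
chew_mid [([395.0, 252.0, 20.0], 0.88), ([603.0, -18.0, 34.0], 0.6)]
```

View pics/w1.png

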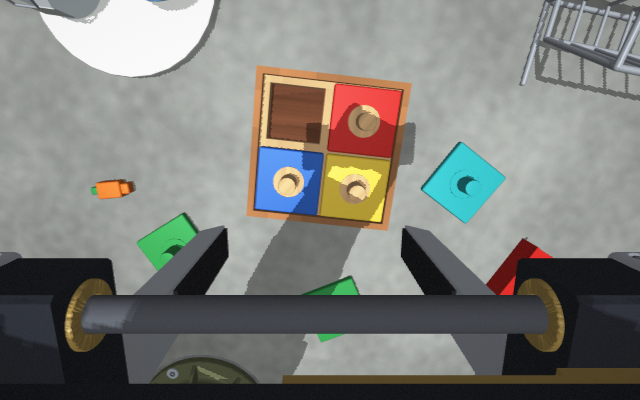

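The wrist view shows the board's outer corners at about (258,67), (411,84), (388,229) and (248,214). The open well is upper left. The chew is at (112,189), with its green stalk to the left.

```bash
cat > m.py <<'E'
from h import *
im=cv2.imread('pics/w1.png')
s=manip.read_state();p=manip.camera('wrist');T=T_wc(p,s)
im=cv2.cvtColor(p['pixels'],cv2.COLOR_RGB2HSV)
c=np.array([ray(p,*q,46,T)[:2] for q in[(258,67),(411,84),(388,229),(248,214)]])
print(c.round(1),'centre',c.mean(0).round(1))
for i in range(4): d=c[(i+1)%4]-c[i];print(np.linalg.norm(d).round(1),np.degrees(np.arctan2(d[1],d[0])).round(1))
def comp(lo,hi,z,box):
    m=cv2.inRange(im,lo,hi);b=np.zeros_like(m);b[box[1]:box[3],box[0]:box[2]]=255;m&=b
    ys,xs=np.nonzero(m)
    w=np.array([ray(p,x,y,z,T)[:2] for x,y in zip(xs,ys)],np.float32)
    r=cv2.minAreaRect(w);return w.mean(0).round(1),r
print('orange',comp((5,150,80),(20,255,255),18,(80,170,145,210)))
print('green',comp((40,80,40),(85,255,255),12,(80,170,145,210)))
for n,lo,hi in[('blue',(105,120,40),(125,255,255)),('red',(0,180,60),(3,255,255)),('yellow',(25,150,60),(32,255,255))]:
    print(n,comp(lo,hi,46,(245,60,415,232)))
E
python3 m.py
```

```text
[[ 650.    60.5]
 [ 695.3 -158.9]
 [ 476.7 -204.3]
 [ 432.8   16.5]] centre [563.7 -71.6]
224.1 -78.4
223.3 -168.3
225.1 101.2
221.7 11.4
orange (array([399.3, 246.1], dtype=float32), ((399.86444091796875, 244.14610290527344), (28.862472534179688, 59.745460510253906), 22.829681396484375))
green (array([384.2, 279.7], dtype=float32), ((384.3121337890625, 279.79217529296875), (10.780981063842773, 8.67750072479248), 23.263586044311523))
blue (array([506.2, -23.8], dtype=float32), ((504.81365966796875, -24.151527404785156), (99.14151763916016, 98.63959503173828), 11.663527488708496))
red (array([ 617.5, -116.4], dtype=float32), ((626.80029296875, -105.22996520996094), (98.33653259277344, 98.93544006347656), 11.628497123718262))
yellow (array([ 535.3, -149. ], dtype=float32), ((524.6207885742188, -127.3507308959961), (99.3483657836914, 92.6905288696289), 14.055953979492188))
```

```bash
python3 -c "
from cell import manip
s=manip.read_state();print(s['joints'].round(3),s['eef_pos'].round(1),s['eef_rot'].round(3),s['clock'])"
```

```text
[-0.173  0.231  1.158 -0.     1.751  1.092] [543.1 -57.9 368.9] [ 3.141 -0.     0.306] 3.0833
```

```bash
python3 -m crank '[{"offset":[-0.07,0.16,-0.08],"spin":57},{"offset":[-0.07,0.16,-0.08],"spin":57},{"offset":[-0.07,0.16,-0.08],"spin":57},{"offset":[-0.07,0.16,-0.08],"spin":57},{"offset":[-0.11,0.24,-0.14],"spin":57},{"offset":[-0.11,0.24,-0.14],"spin":57},{"offset":[-0.15,0.312,-0.2],"spin":57},{"offset":[-0.15,0.312,-0.2],"spin":57}]' 0.6 20
python3 -m crank '[{"offset":[-0.015,0.01,-0.02],"spin":39},{"offset":[-0.015,0.01,-0.02],"spin":39},{"offset":[-0.015,0.01,-0.02],"spin":39},{"offset":[-0.015,0.01,-0.02],"spin":39},{"offset":[-0.015,0.01,-0.02],"spin":39},{"offset":[-0.015,0.01,-0.02],"spin":39},{"offset":[-0.015,0.01,-0.02],"spin":39},{"offset":[-0.015,0.01,-0.02],"spin":39}]'
cat > c.py <<'E'
from h import *
s=manip.read_state();p=manip.camera('wrist');T=T_wc(p,s);save(p,'w2.png')
print(s['eef_pos'].round(1),np.degrees(s['eef_rot']).round(1),s['clock'])
print([(d['location'],d['conf']) for d in manip.search_frame(p,'chew_mid')])
im=cv2.cvtColor(p['pixels'],cv2.COLOR_RGB2HSV)
for n,lo,hi,z in[('o',(5,150,80),(20,255,255),20),('g',(40,80,40),(85,255,255),14)]:
    m=cv2.inRange(im,lo,hi);k,l,st,ce=cv2.connectedComponentsWithStats(m)
    for i in range(1,k):
        if st[i,4]<60: continue
        ys,xs=np.nonzero(l==i);w=np.array([ray(p,x,y,z,T)[:2] for x,y in zip(xs,ys)],np.float32)
        print(n,st[i],w.mean(0),cv2.minAreaRect(w))
E
python3 c.py
```

```text
clock: 3.75
eef_pos: [418.0, 205.8, 206.7]
eef_rot: [3.14, -0.001, 1.306]
wrist_force: [0.5, 0.4, -0.1]
finger_gap: 56.7
clock: 4.42
eef_pos: [403.1, 215.1, 186.9]
eef_rot: [3.139, -0.001, 1.983]
wrist_force: [-0.5, -0.2, 0.2]
finger_gap: 56.2
[403.1 215.1 186.9] [ 1.799e+02 -1.000e-01  1.136e+02] 4.4167
[([395.5, 255.7, 19.9], 0.63), ([522.5, 41.5, 33.5], 0.19)]
o [ 309  123   26   49 1096] [396.10223 251.18695] ((397.2777099609375, 249.6812744140625), (26.72141456604004, 51.37456130981445), 23.496137619018555)
g [316 111  12  12 126] [384.28708 279.3141 ] ((384.3465270996094, 279.4173583984375), (11.823296546936035, 11.498559951782227), 23.695354461669922)
g [ 160  161  116  110 6415] [316.28055 132.89658] ((321.6482238769531, 128.9991455078125), (100.9312973022461, 98.6572494506836), 49.55268859863281)
```

View pics/w2.png

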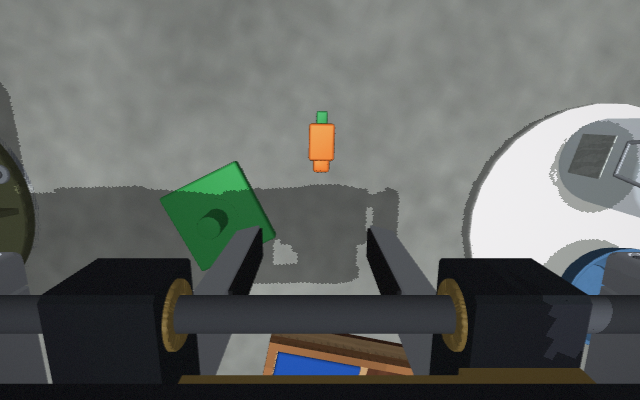

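```bash
python3 -m crank '[{"offset":[-0.008,0.04,-0.01],"spin":0},{"offset":[-0.008,0.04,-0.04],"spin":0},{"offset":[-0.008,0.04,-0.08],"spin":0},{"offset":[-0.008,0.04,-0.12],"spin":0},{"offset":[-0.008,0.04,-0.15],"spin":0},{"offset":[-0.008,0.04,-0.17],"spin":0},{"offset":[-0.008,0.04,-0.182],"spin":0},{"offset":[-0.008,0.04,-0.182],"spin":0}]' 0.6 20
python3 -m crank '[{"offset":[0,0,0],"spin":0},{"offset":[0,0,0],"spin":0},{"offset":[0,0,0],"spin":0},{"offset":[0,0,0],"spin":0},{"offset":[0,0,0],"spin":0},{"offset":[0,0,0],"spin":0},{"offset":[0,0,0],"spin":0},{"offset":[0,0,0],"spin":0}]' 0.1 20
```

```text
clock: 5.18
eef_pos: [393.7, 254.4, 2.5]
eef_rot: [-3.139, -0.001, 1.982]
wrist_force: [0.1, -0.4, 0.5]
finger_gap: 56.6
clock: 5.85
eef_pos: [393.8, 254.5, 2.6]
eef_rot: [-3.14, -0.001, 1.981]
wrist_force: [0.7, 0.7, -0.6]
finger_gap: 10.1
```

```bash
sed -i 's/w2.png/w3.png/' c.py; python3 c.py
python3 - <<'E'
from h import *
for n in['scene','side']:
    p=manip.camera(n);T=T_wc(p);u,v=proj(p,[394,254,20],T);print(n,u,v)
    u,v=int(u),int(v);c=p['pixels'][max(v-50,0):v+50,u-60:u+60];p['pixels']=cv2.resize(c,None,fx=4,fy=4);save(p,n+'_c.png')
a=np.hstack([cv2.imread('pics/scene_c.png'),cv2.imread('pics/side_c.png')]);cv2.imwrite('pics/cc.png',cv2.resize(a,(800,333)))
E
```

```text
[393.8 254.5   2.6] [-179.9   -0.   113.5] 5.85
[([392.0, 266.1, 15.4], 0.87)]
o [ 293  192   46   87 2510] [393.7873 256.7674] ((396.1190185546875, 252.3080596923828), (26.33744239807129, 53.30888366699219), 23.63637924194336)
g [306 171  20  25 469] [383.95865 280.1494 ] ((383.8025817871094, 280.4481506347656), (11.21298599243164, 14.28375244140625), 23.63654136657715)
g [  83  255   99   40 2064] [309.5593  180.72871] ((306.55230712890625, 172.63877868652344), (62.82658004760742, 23.20375633239746), 49.447261810302734)
g [  41  333  131   42 4642] [306.39435 121.81574] ((303.42034912109375, 120.0824203491211), (81.9488525390625, 31.05590057373047), 23.69920539855957)
scene 445.0334966169265 213.9214196285
side 265.17359117371944 136.15249713504886
```

View pics/cc.png

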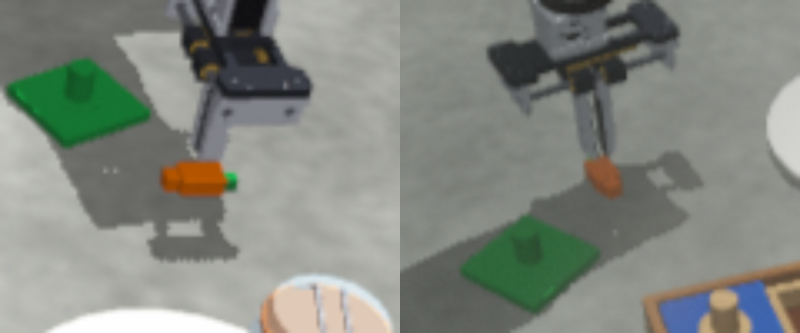

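The crops show the shut fingers ending just above or behind the chew, with nothing gripped. I'll check the wrist view.

View pics/w3.png

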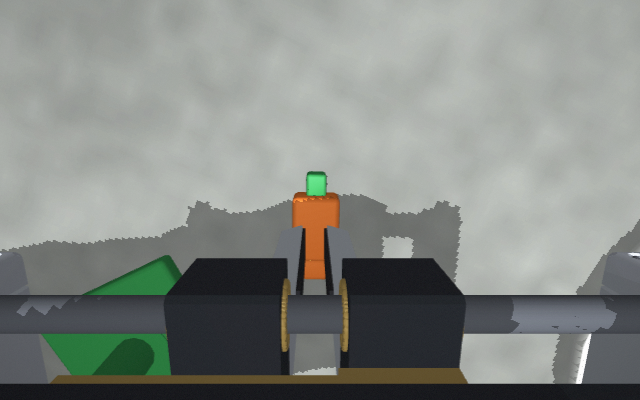

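```bash
python3 -m crank '[{"offset":[0.001,0,0],"spin":0},{"offset":[0.001,0,0],"spin":0},{"offset":[0.001,0,0],"spin":0},{"offset":[0.001,0,-0.002],"spin":0},{"offset":[0.001,0,-0.004],"spin":0},{"offset":[0.001,0,-0.006],"spin":0},{"offset":[0.001,0,-0.008],"spin":0},{"offset":[0.001,0,-0.01],"spin":0}]' 0.6 20
python3 - <<'E'
from h import *
s=manip.read_state();p=manip.camera('wrist');T=T_wc(p,s);save(p,'w4.png')
print(s['eef_pos'],s['wrist_force'],p['fx'],p['fy'],p['cx'],p['cy'],proj(p,s['eef_pos'],T))
print(p['hand_eye'])
E
```

```text
clock: 6.72
eef_pos: [394.7, 254.4, -7.8]
eef_rot: [-3.139, -0.001, 1.982]
wrist_force: [0.2, 0.2, 0.8]
finger_gap: 55.6
[394.69663488 254.41027965  -7.81379723] [0.17948843 0.17854634 0.7658456 ] 349.4214731825252 349.4214731825252 314.2780898749687 199.4837379590944 (np.float64(313.48252410055403), np.float64(222.8721712832559))
[[ 1.47370790e-03 -9.73554281e-01 -2.28451066e-01  6.52328461e+01]
 [ 9.99998877e-01  1.37246050e-03  6.02060851e-04  3.51665756e-01]
 [-2.72598854e-04 -2.28451697e-01  9.73555210e-01 -2.12896016e+02]
 [ 0.00000000e+00  0.00000000e+00  0.00000000e+00  1.00000000e+00]]
```

```bash
python3 -m crank '[{"offset":[0,0,-0.001],"spin":0},{"offset":[0,0,-0.002],"spin":0},{"offset":[0,0,-0.003],"spin":0},{"offset":[0,0,-0.004],"spin":0},{"offset":[0,0,-0.005],"spin":0},{"offset":[0,0,-0.006],"spin":0},{"offset":[0,0,-0.007],"spin":0},{"offset":[0,0,-0.008],"spin":0}]' 0.6 20
python3 - <<'E'
from h import *
s=manip.read_state();print(s['wrist_force'])
a=[]
for n in['scene','side']:
    p=manip.camera(n);T=T_wc(p);u,v=map(int,proj(p,[394,254,20],T))
    a.append(cv2.resize(p['pixels'][v-36:v+36,u-40:u+40],None,fx=5,fy=5,interpolation=cv2.INTER_CUBIC))
    print(n,[np.round(proj(p,[394.7,254.4,z],T)-np.array([u-40,v-36]),1)*5 for z in(0,20,40)],p['fx'])
cv2.imwrite('pics/c2.png',cv2.cvtColor(np.hstack(a),cv2.COLOR_RGB2BGR))
E
```

```text
clock: 7.43
eef_pos: [394.5, 254.3, -16.2]
eef_rot: [-3.139, -0.001, 1.982]
wrist_force: [0.0, 0.2, -0.5]
finger_gap: 56.4
[ 0.03263575  0.18871526 -0.45360989]
scene [array([194.5, 210.5]), array([200.5, 185.5]), array([207. , 159.5])] 386.7819796262381
side [array([205. , 202.5]), array([202. , 180.5]), array([198.5, 157.5])] 369.532855732884
```

View pics/c2.png

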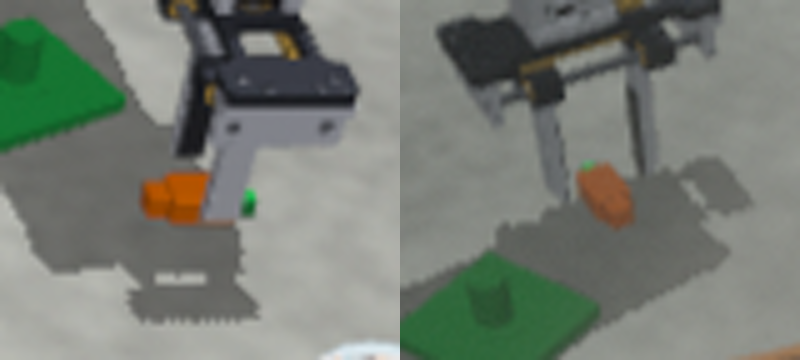

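```bash
python3 -m crank '[{"offset":[0,0,-0.001],"spin":0},{"offset":[0,0,-0.002],"spin":0},{"offset":[0,0,-0.003],"spin":0},{"offset":[0,0,-0.004],"spin":0},{"offset":[0,0,-0.005],"spin":0},{"offset":[0,0,-0.006],"spin":0},{"offset":[0,0,-0.007],"spin":0},{"offset":[0,0,-0.007],"spin":0}]' 0.6 20
python3 - <<'E'
from h import *
print(manip.hold_point_z,[a for a in dir(manip) if a[0]!='_'])
p=manip.camera('scene');T=T_wc(p);o=np.array(proj(p,[394,254,20],T)).astype(int)-[40,36]
for z in(0,10,20): print('scene near',(np.array(proj(p,[394.5+.917*34,254.3+.4*34,z],T))-o)*5)
p=manip.camera('side');T=T_wc(p);o=np.array(proj(p,[394,254,20],T)).astype(int)-[40,36]
for z in(0,10,20): print('side L,R',[((np.array(proj(p,[394.5+.917*k,254.3+.4*k,z],T))-o)*5+[400,0]).round() for k in(-34,34)])
E
```

```text
clock: 8.2
eef_pos: [394.3, 254.2, -23.5]
eef_rot: [-3.138, -0.001, 1.981]
wrist_force: [0.1, 0.7, 1.2]
finger_gap: 56.4
18.8 ['Unreachable', 'camera', 'hold_point_z', 'masks_of', 'read_state', 'search_frame', 'sign_off']
scene near [208.99228177 248.59196309]
scene near [212.29931025 235.9662452 ]
scene near [215.64260241 223.20207824]
side L,R [array([561., 218.]), array([648., 187.])]
side L,R [array([559., 207.]), array([646., 176.])]
side L,R [array([557., 196.]), array([645., 165.])]
```

```bash
python3 -m crank '[{"offset":[0.001,0.001,-0.001],"spin":0},{"offset":[0.001,0.001,-0.002],"spin":0},{"offset":[0.001,0.001,-0.003],"spin":0},{"offset":[0.001,0.001,-0.004],"spin":0},{"offset":[0.001,0.001,-0.004],"spin":0},{"offset":[0.001,0.001,-0.004],"spin":0},{"offset":[0.001,0.001,-0.004],"spin":0},{"offset":[0.001,0.001,-0.004],"spin":0}]' 0.25 20
python3 -m crank '[{"offset":[0,0,0],"spin":0},{"offset":[0,0,0],"spin":0},{"offset":[0,0,0],"spin":0},{"offset":[0,0,0],"spin":0},{"offset":[0,0,0],"spin":0},{"offset":[0,0,0],"spin":0},{"offset":[0,0,0],"spin":0},{"offset":[0,0,0],"spin":0}]' 0.1 20
```

```text
clock: 8.97
eef_pos: [395.4, 255.3, -27.3]
eef_rot: [-3.138, -0.001, 1.981]
wrist_force: [0.3, 0.5, -0.5]
finger_gap: 27.7
clock: 9.63
eef_pos: [395.4, 255.3, -27.3]
eef_rot: [-3.138, -0.001, 1.982]
wrist_force: [-0.7, 0.7, 0.6]
finger_gap: 27.5
```

```bash
python3 -m crank '[{"offset":[0,0,0.04],"spin":0},{"offset":[0.0,0,0.08],"spin":0},{"offset":[0.0,0,0.12],"spin":0},{"offset":[0.02,-0.02,0.15],"spin":-4},{"offset":[0.05,-0.05,0.16],"spin":-8},{"offset":[0.08,-0.08,0.16],"spin":-12},{"offset":[0.11,-0.11,0.16],"spin":-12},{"offset":[0.14,-0.14,0.16],"spin":-12}]' 0.1 20
python3 - <<'E'
from h import *
for n in['scene','side']:
    p=manip.camera(n);T=T_wc(p);im=cv2.cvtColor(p['pixels'],cv2.COLOR_RGB2HSV)
    for nm,lo,hi in[('blue',(105,120,40),(125,255,255)),('red',(0,180,60),(3,255,255)),('yellow',(25,150,60),(32,255,255))]:
        m=cv2.inRange(im,lo,hi);b=np.zeros_like(m);u,v=map(int,proj(p,[566,-65,46],T));b[v-45:v+45,u-50:u+50]=255
        ys,xs=np.nonzero(m&b);w=np.array([ray(p,x,y,46,T)[:2] for x,y in zip(xs,ys)],np.float32)
        print(n,nm,len(xs),cv2.minAreaRect(w))
E
```

```text
clock: 10.3
eef_pos: [533.7, 116.6, 133.1]
eef_rot: [-3.139, -0.001, 1.772]
wrist_force: [-0.2, 1.1, 0.5]
finger_gap: 27.9
scene blue 585 ((507.9850158691406, -23.629039764404297), (109.92660522460938, 98.62760925292969), 12.020490646362305)
scene red 576 ((626.9465942382812, -105.35926818847656), (94.35274505615234, 100.40602111816406), 11.476247787475586)
scene yellow 490 ((525.4378051757812, -125.71589660644531), (98.12757873535156, 99.04865264892578), 11.679473876953125)
side blue 451 ((503.01239013671875, -25.77526092529297), (97.26648712158203, 99.47300720214844), 10.966392517089844)
side red 551 ((624.591064453125, -107.08475494384766), (96.12501525878906, 93.83039093017578), 11.143912315368652)
side yellow 677 ((523.1781616210938, -126.22126770019531), (98.33943176269531, 97.38155364990234), 11.603978157043457)
```

```bash
python3 -m crank '[{"offset":[0.02,-0.033,0],"spin":0},{"offset":[0.04,-0.066,0],"spin":0},{"offset":[0.06,-0.1,0],"spin":0},{"offset":[0.072,-0.121,0],"spin":0},{"offset":[0.072,-0.121,-0.03],"spin":0},{"offset":[0.072,-0.121,-0.05],"spin":0},{"offset":[0.072,-0.121,-0.07],"spin":0},{"offset":[0.072,-0.121,-0.07],"spin":0}]' 0.1 20
python3 - <<'E'
from h import *
s=manip.read_state();p=manip.camera('wrist');T=T_wc(p,s);save(p,'w5.png')
print(s['eef_pos'],s['eef_rot'],[np.round(proj(p,[606+a,-4+b,32],T)) for a,b in[(49.5,32.8),(-32.8,49.5),(-49.5,-32.8),(32.8,-49.5)]])
E
```

```text
clock: 11.07
eef_pos: [604.8, -6.1, 58.2]
eef_rot: [-3.132, -0.002, 1.768]
wrist_force: [-1.2, -0.0, -1.1]
finger_gap: 27.8
[604.76022635  -6.07198994  58.21337464] [-3.13237153e+00 -1.78302184e-03  1.76770151e+00] [array([396., 179.]), array([283., 131.]), array([240., 240.]), array([346., 281.])]
```

View pics/w5.png

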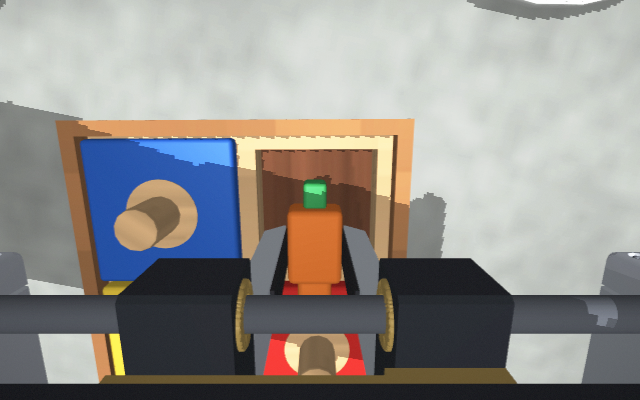

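```bash
python3 -m crank '[{"offset":[0.001,0.002,-0.01],"spin":0},{"offset":[0.002,0.002,-0.025],"spin":0},{"offset":[0.002,0.002,-0.04],"spin":0},{"offset":[0.002,0.002,-0.055],"spin":0},{"offset":[0.002,0.002,-0.065],"spin":0},{"offset":[0.002,0.002,-0.072],"spin":0},{"offset":[0.002,0.002,-0.077],"spin":0},{"offset":[0.002,0.002,-0.077],"spin":0}]' 0.1 20
python3 -m crank '[{"offset":[0,0,0],"spin":0},{"offset":[0,0,0],"spin":0},{"offset":[0,0,0],"spin":0},{"offset":[0,0,0],"spin":0},{"offset":[0,0,0],"spin":0},{"offset":[0,0,0],"spin":0},{"offset":[0,0,0],"spin":0},{"offset":[0,0,0],"spin":0}]' 0.45 20
```

```text
clock: 11.78
eef_pos: [607.7, -3.9, -16.7]
eef_rot: [-3.135, -0.001, 1.768]
wrist_force: [0.4, 0.6, -0.6]
finger_gap: 27.9
clock: 12.45
eef_pos: [607.7, -3.9, -16.7]
eef_rot: [-3.135, -0.001, 1.768]
wrist_force: [0.2, 0.5, 0.0]
finger_gap: 42.5
```

```bash
python3 -m crank '[{"offset":[0,0,0.03],"spin":0},{"offset":[0,0,0.06],"spin":0},{"offset":[0,0,0.09],"spin":0},{"offset":[0.005,-0.03,0.1],"spin":0},{"offset":[0.01,-0.06,0.1],"spin":0},{"offset":[0.018,-0.1,0.1],"spin":0},{"offset":[0.018,-0.102,0.1],"spin":0},{"offset":[0.018,-0.102,0.1],"spin":0}]' 0.8 20
cat > l.py <<'E'
import sys
from h import *
s=manip.read_state();p=manip.camera('wrist');T=T_wc(p,s);save(p,sys.argv[1]);print(s['eef_pos'].round(1),s['clock'])
im=cv2.cvtColor(p['pixels'],cv2.COLOR_RGB2HSV)
for nm,lo,hi,z in[('blue',(105,120,40),(125,255,255),46),('red',(0,180,60),(3,255,255),46),('yellow',(25,150,60),(32,255,255),46),('chew',(5,220,80),(15,255,255),27)]:
    m=cv2.inRange(im,lo,hi);k,l,st,_=cv2.connectedComponentsWithStats(m)
    if k<2: continue
    i=1+st[1:,4].argmax();ys,xs=np.nonzero(l==i);w=np.array([ray(p,x,y,z,T)[:2] for x,y in zip(xs,ys)],np.float32)
    c,d,a=cv2.minAreaRect(w);t=np.radians(11.5);q=np.array([[np.cos(t),np.sin(t)],[-np.sin(t),np.cos(t)]])@(np.array(c)-[565.3,-65.3]);print(nm,np.round(c,1),np.round(d,1),round(a,1),'board',q.round(1))
E
python3 l.py w6.png
```

```text
clock: 13.12
eef_pos: [625.6, -107.8, 83.1]
eef_rot: [-3.134, -0.001, 1.765]
wrist_force: [-0.2, 0.2, -0.3]
finger_gap: 75.0
[ 625.6 -107.8   83.1] 13.1167
blue [507.4 -31.3] [100.1  83.8] 11.3 board [-49.9  44.9]
red [ 626.5 -103.7] [98.1 97.8] 11.5 board [ 52.4 -49.8]
yellow [557.4 -70.1] [12.   2.1] 11.2 board [-8.7 -3.2]
```

View pics/w6.png

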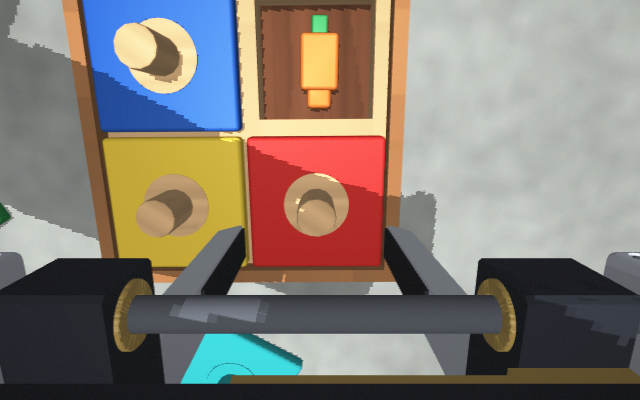

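The chew lies flat and released in the open well, at about (320,62). I'll lower onto the red knob and grip it lightly.

```bash
python3 -m crank '[{"offset":[0.001,0.003,-0.015],"spin":0},{"offset":[0.001,0.003,-0.03],"spin":0},{"offset":[0.001,0.003,-0.04],"spin":0},{"offset":[0.001,0.003,-0.05],"spin":0},{"offset":[0.001,0.003,-0.056],"spin":0},{"offset":[0.001,0.003,-0.06],"spin":0},{"offset":[0.001,0.003,-0.063],"spin":0},{"offset":[0.001,0.003,-0.063],"spin":0}]' 0.8 8
python3 -m crank '[{"offset":[0,0,0],"spin":0},{"offset":[0,0,0],"spin":0},{"offset":[0,0,0],"spin":0},{"offset":[0,0,0],"spin":0},{"offset":[0,0,0],"spin":0},{"offset":[0,0,0],"spin":0},{"offset":[0,0,0],"spin":0},{"offset":[0,0,0],"spin":0}]' 0.15 8
```

```text
clock: 13.83
eef_pos: [626.5, -103.2, 19.8]
eef_rot: [-3.134, -0.002, 1.767]
wrist_force: [-0.3, 1.0, -0.6]
finger_gap: 75.5
clock: 14.5
eef_pos: [626.4, -103.2, 19.8]
eef_rot: [-3.134, -0.002, 1.767]
wrist_force: [-0.1, 0.3, 0.9]
finger_gap: 25.6
```

```bash
python3 -m crank '[{"offset":[-0.002,0.01,0],"spin":0},{"offset":[-0.005,0.025,0],"spin":0},{"offset":[-0.008,0.04,0],"spin":0},{"offset":[-0.011,0.055,0],"spin":0},{"offset":[-0.0143,0.07,0],"spin":0},{"offset":[-0.0173,0.085,0],"spin":0},{"offset":[-0.02,0.098,0],"spin":0},{"offset":[-0.02,0.098,0],"spin":0}]' 0.15 8
python3 -m crank '[{"offset":[0,0.001,0],"spin":0},{"offset":[0,0.002,0],"spin":0},{"offset":[-0.001,0.003,0],"spin":0},{"offset":[-0.001,0.004,0],"spin":0},{"offset":[-0.001,0.005,0],"spin":0},{"offset":[-0.001,0.006,0],"spin":0},{"offset":[-0.001,0.007,0],"spin":0},{"offset":[-0.001,0.008,0],"spin":0}]' 0.15 8
```

```text
clock: 15.17
eef_pos: [605.8, -2.2, 19.8]
eef_rot: [-3.133, -0.002, 1.769]
wrist_force: [-0.8, 0.9, -0.6]
finger_gap: 25.5
clock: 15.83
eef_pos: [604.4, 3.4, 20.0]
eef_rot: [-3.132, -0.0, 1.768]
wrist_force: [-6.7, -13.1, 4.1]
finger_gap: 25.9
```

```bash
python3 -m crank '[{"offset":[0.0005,0,0],"spin":0},{"offset":[0.001,0,0],"spin":0},{"offset":[0.0015,0,0],"spin":0},{"offset":[0.002,0,0],"spin":0},{"offset":[0.0025,0,0],"spin":0},{"offset":[0.003,0,0],"spin":0},{"offset":[0.003,0,0],"spin":0},{"offset":[0.003,0,0],"spin":0}]' 0.15 8
```

```text
clock: 16.5
eef_pos: [605.5, 3.0, 19.7]
eef_rot: [-3.127, -0.0, 1.768]
wrist_force: [-15.2, -4.1, 8.6]
finger_gap: 26.2
```

```bash
python3 -m crank '[{"offset":[0,0,0],"spin":0},{"offset":[0,0,0],"spin":0},{"offset":[0,0,0],"spin":0},{"offset":[0,0,0.03],"spin":0},{"offset":[0,0,0.065],"spin":0},{"offset":[-0.02,-0.03,0.08],"spin":0},{"offset":[-0.04,-0.065,0.09],"spin":0},{"offset":[-0.06,-0.095,0.09],"spin":0}]' 0.8 8
python3 -m crank '[{"offset":[-0.02,-0.034,0],"spin":0},{"offset":[-0.02,-0.034,0],"spin":0},{"offset":[-0.02,-0.034,0],"spin":0},{"offset":[-0.02,-0.034,0],"spin":0},{"offset":[-0.02,-0.034,0],"spin":0},{"offset":[-0.02,-0.034,0],"spin":0},{"offset":[-0.02,-0.034,0],"spin":0},{"offset":[-0.02,-0.034,0],"spin":0}]' 0.8 8
python3 l.py w7.png
```

```text
clock: 17.17
eef_pos: [545.9, -93.2, 112.2]
eef_rot: [-3.131, 0.001, 1.769]
wrist_force: [1.2, -0.8, 0.4]
finger_gap: 74.1
clock: 17.83
eef_pos: [526.2, -126.6, 112.0]
eef_rot: [-3.131, 0.001, 1.77]
wrist_force: [-0.8, -0.7, 0.1]
finger_gap: 75.1
[ 526.2 -126.6  112. ] 17.8333
blue [504.3 -27.1] [98.  92.4] 11.5 board [-52.2  49.6]
red [606.3  -5.7] [99.9 90.5] 11.5 board [52.1 50.3]
yellow [528.6 -79.3] [36.4 95.7] 76.5 board [-38.8  -6.4]
```

View pics/w7.png

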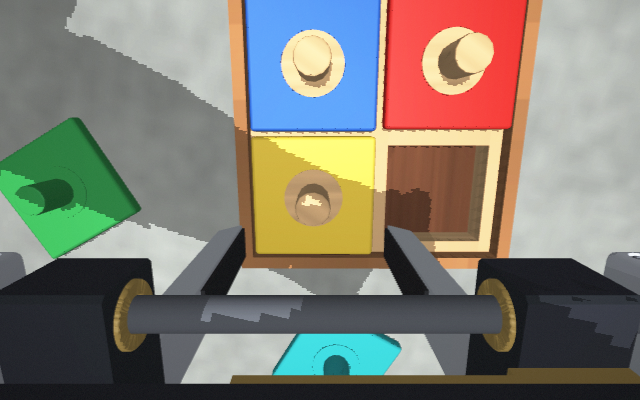

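Red now covers the chew's well and the lower-right well is empty. Yellow is next: slide it toward board +x.

```bash
python3 -m crank '[{"offset":[-0.0015,0,-0.03],"spin":0},{"offset":[-0.0015,0,-0.05],"spin":0},{"offset":[-0.0015,0,-0.065],"spin":0},{"offset":[-0.0015,0,-0.075],"spin":0},{"offset":[-0.0015,0,-0.083],"spin":0},{"offset":[-0.0015,0,-0.088],"spin":0},{"offset":[-0.0015,0,-0.092],"spin":0},{"offset":[-0.0015,0,-0.092],"spin":0}]' 0.8 8
python3 -m crank '[{"offset":[0,0,0],"spin":0},{"offset":[0,0,0],"spin":0},{"offset":[0,0,0],"spin":0},{"offset":[0,0,0],"spin":0},{"offset":[0,0,0],"spin":0},{"offset":[0,0,0],"spin":0},{"offset":[0,0,0],"spin":0},{"offset":[0,0,0],"spin":0}]' 0.15 8
python3 -m crank '[{"offset":[0.01,0.002,0],"spin":0},{"offset":[0.025,0.005,0],"spin":0},{"offset":[0.04,0.008,0],"spin":0},{"offset":[0.055,0.011,0],"spin":0},{"offset":[0.07,0.014,0],"spin":0},{"offset":[0.085,0.0168,0],"spin":0},{"offset":[0.098,0.0195,0],"spin":0},{"offset":[0.098,0.0195,0],"spin":0}]' 0.15 8
```

```text
clock: 18.55
eef_pos: [524.6, -126.7, 19.8]
eef_rot: [-3.131, 0.001, 1.77]
wrist_force: [-1.5, 0.6, 0.8]
finger_gap: 75.3
clock: 19.22
eef_pos: [524.6, -126.7, 19.9]
eef_rot: [-3.131, 0.001, 1.77]
wrist_force: [0.9, 0.2, 2.0]
finger_gap: 26.0
clock: 19.88
eef_pos: [624.2, -106.8, 19.8]
eef_rot: [-3.132, 0.001, 1.771]
wrist_force: [3.5, 1.3, 4.5]
finger_gap: 25.4
```

Now push into the corner: +x, then −y.

```bash
python3 -m crank '[{"offset":[0.001,0,0],"spin":0},{"offset":[0.002,0,0],"spin":0},{"offset":[0.003,0,0],"spin":0},{"offset":[0.004,0.001,0],"spin":0},{"offset":[0.005,0.001,0],"spin":0},{"offset":[0.006,0.001,0],"spin":0},{"offset":[0.006,0.001,0],"spin":0},{"offset":[0.006,0.001,0],"spin":0}]' 0.15 8
python3 -m crank '[{"offset":[0,-0.001,0],"spin":0},{"offset":[0,-0.002,0],"spin":0},{"offset":[0,-0.003,0],"spin":0},{"offset":[0,-0.004,0],"spin":0},{"offset":[0.001,-0.005,0],"spin":0},{"offset":[0.001,-0.006,0],"spin":0},{"offset":[0.001,-0.007,0],"spin":0},{"offset":[0.001,-0.008,0],"spin":0}]' 0.15 8
```

```text
clock: 20.55
eef_pos: [628.2, -106.0, 19.8]
eef_rot: [-3.127, 0.0, 1.77]
wrist_force: [-16.6, -1.6, 10.0]
finger_gap: 26.7
clock: 21.22
eef_pos: [628.9, -112.4, 19.6]
eef_rot: [-3.127, -0.002, 1.771]
wrist_force: [-3.2, 9.4, 3.1]
finger_gap: 25.9
```

```bash
python3 -m crank '[{"offset":[0.001,0,0],"spin":0},{"offset":[0.001,0,0],"spin":0},{"offset":[0,0,0],"spin":0},{"offset":[0,0,0.03],"spin":0},{"offset":[0,0,0.065],"spin":0},{"offset":[-0.02,0.014,0.08],"spin":0},{"offset":[-0.05,0.035,0.085],"spin":0},{"offset":[-0.08,0.057,0.085],"spin":0}]' 0.8 8
python3 -m crank '[{"offset":[-0.03,0.021,0],"spin":0},{"offset":[-0.044,0.031,0],"spin":0},{"offset":[-0.044,0.031,0],"spin":0},{"offset":[-0.044,0.031,0],"spin":0},{"offset":[-0.044,0.031,0],"spin":0},{"offset":[-0.044,0.031,0],"spin":0},{"offset":[-0.044,0.031,0],"spin":0},{"offset":[-0.044,0.031,0],"spin":0}]' 0.8 8
```

```text
clock: 21.88
eef_pos: [548.6, -55.5, 105.9]
eef_rot: [-3.13, -0.001, 1.77]
wrist_force: [0.5, 0.1, 0.7]
finger_gap: 74.0
clock: 22.55
eef_pos: [504.9, -24.9, 105.5]
eef_rot: [-3.129, -0.001, 1.769]
wrist_force: [-0.0, 0.8, -0.4]
finger_gap: 75.4
```

```bash
python3 -m crank '[{"offset":[0,0,-0.03],"spin":0},{"offset":[0,0,-0.05],"spin":0},{"offset":[0,0,-0.06],"spin":0},{"offset":[0,0,-0.07],"spin":0},{"offset":[0,0,-0.077],"spin":0},{"offset":[0,0,-0.082],"spin":0},{"offset":[0,0,-0.086],"spin":0},{"offset":[0,0,-0.086],"spin":0}]' 0.8 8
python3 -m crank '[{"offset":[0,0,0],"spin":0},{"offset":[0,0,0],"spin":0},{"offset":[0,0,0],"spin":0},{"offset":[0,0,0],"spin":0},{"offset":[0,0,0],"spin":0},{"offset":[0,0,0],"spin":0},{"offset":[0,0,0],"spin":0},{"offset":[0,0,0],"spin":0}]' 0.15 8
python3 -m crank '[{"offset":[-0.001,0,0],"spin":0},{"offset":[-0.0015,0,0],"spin":0},{"offset":[-0.002,0,0],"spin":0},{"offset":[-0.0025,0,0],"spin":0},{"offset":[-0.003,0,0],"spin":0},{"offset":[-0.0035,0,0],"spin":0},{"offset":[-0.004,0,0],"spin":0},{"offset":[-0.004,0,0],"spin":0}]' 0.15 8
```

```text
clock: 23.22
eef_pos: [504.9, -24.9, 19.3]
eef_rot: [-3.129, -0.001, 1.769]
wrist_force: [-0.6, 0.8, -0.0]
finger_gap: 75.0
clock: 23.88
eef_pos: [504.8, -25.0, 19.3]
eef_rot: [-3.129, -0.001, 1.769]
wrist_force: [-1.6, -0.3, 2.2]
finger_gap: 25.8
clock: 24.55
eef_pos: [500.9, -24.9, 19.4]
eef_rot: [-3.129, -0.001, 1.769]
wrist_force: [1.3, 0.4, -0.1]
finger_gap: 26.2
```

```bash
python3 -m crank '[{"offset":[-0.001,0,0],"spin":0},{"offset":[-0.0015,0,0],"spin":0},{"offset":[-0.002,0,0],"spin":0},{"offset":[-0.0025,0,0],"spin":0},{"offset":[-0.003,0,0],"spin":0},{"offset":[-0.003,0,0],"spin":0},{"offset":[-0.003,0,0],"spin":0},{"offset":[-0.003,0,0],"spin":0}]' 0.15 8
python3 -m crank '[{"offset":[0,0.001,0],"spin":0},{"offset":[0,0.002,0],"spin":0},{"offset":[-0.001,0.003,0],"spin":0},{"offset":[-0.001,0.004,0],"spin":0},{"offset":[-0.001,0.005,0],"spin":0},{"offset":[-0.001,0.006,0],"spin":0},{"offset":[-0.001,0.007,0],"spin":0},{"offset":[-0.001,0.007,0],"spin":0}]' 0.15 8
```

```text
clock: 25.22
eef_pos: [500.5, -25.0, 20.6]
eef_rot: [-3.136, 0.001, 1.769]
wrist_force: [13.6, 1.6, 0.8]
finger_gap: 25.8
clock: 25.88
eef_pos: [499.9, -19.0, 21.1]
eef_rot: [-3.136, 0.003, 1.769]
wrist_force: [1.8, -9.7, 3.1]
finger_gap: 26.0
```

```bash
python3 -m crank '[{"offset":[-0.0005,0,0],"spin":0},{"offset":[-0.001,0,0],"spin":0},{"offset":[-0.0015,0,0],"spin":0},{"offset":[-0.002,0,0],"spin":0},{"offset":[-0.002,0,0],"spin":0},{"offset":[-0.002,0,0],"spin":0},{"offset":[-0.002,0,0],"spin":0},{"offset":[-0.002,0,0],"spin":0}]' 0.15 8
python3 -m crank '[{"offset":[0,0,0],"spin":0},{"offset":[0,0,0],"spin":0},{"offset":[0,0,0],"spin":0},{"offset":[0,0,0.03],"spin":0},{"offset":[0,0,0.07],"spin":0},{"offset":[0.02,-0.03,0.1],"spin":0},{"offset":[0.04,-0.06,0.12],"spin":0},{"offset":[0.06,-0.09,0.14],"spin":0}]' 0.8 8
python3 -m crank '[{"offset":[0.01,-0.03,0.03],"spin":0},{"offset":[0.01,-0.04,0.05],"spin":0},{"offset":[0.01,-0.04,0.05],"spin":0},{"offset":[0.01,-0.04,0.05],"spin":0},{"offset":[0.01,-0.04,0.05],"spin":0},{"offset":[0.01,-0.04,0.05],"spin":0},{"offset":[0.01,-0.04,0.05],"spin":0},{"offset":[0.01,-0.04,0.05],"spin":0}]' 0.8 8
python3 l.py w8.png
python3 - <<'E'
import cv2
cv2.imwrite('pics/w8z.png',cv2.resize(cv2.imread('pics/w8.png')[0:290,150:500],None,fx=2,fy=2,interpolation=cv2.INTER_CUBIC))
E
```

```text
clock: 26.55
eef_pos: [499.7, -19.2, 21.8]
eef_rot: [-3.14, 0.004, 1.769]
wrist_force: [10.5, -1.9, -0.2]
finger_gap: 25.7
clock: 27.22
eef_pos: [557.9, -106.8, 161.6]
eef_rot: [-3.141, 0.004, 1.77]
wrist_force: [0.5, 0.4, 0.9]
finger_gap: 74.2
clock: 27.88
eef_pos: [567.6, -146.2, 210.9]
eef_rot: [-3.14, 0.004, 1.771]
wrist_force: [0.1, 0.4, 1.0]
finger_gap: 75.4
[ 567.6 -146.2  210.9] 27.8833
blue [502.6 -26.3] [98.4 92.1] 11.6 board [-53.7  50.8]
red [607.5  -5.3] [98.8 93.2] 11.6 board [53.3 50.4]
yellow [ 628.7 -106.5] [97.7 97.6] 11.6 board [ 54.  -53.1]
```

View pics/w8z.png

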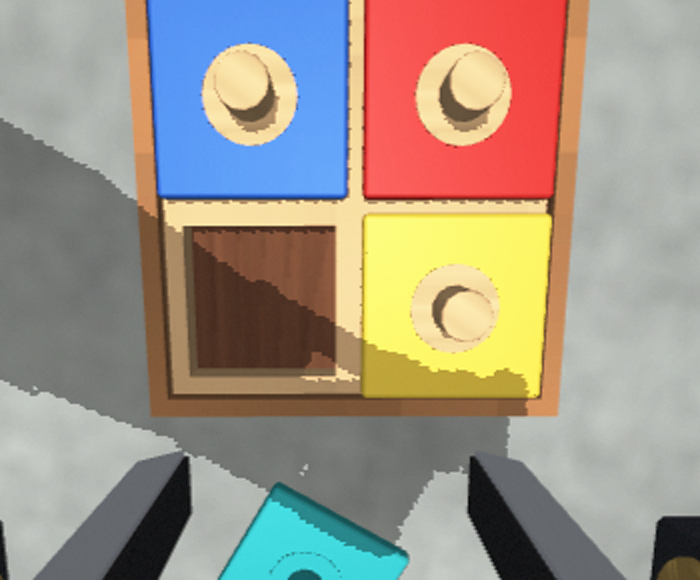

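The final view shows full gaps of about 8 mm between tiles, with all three flush to their outer edging and only the opposite well open. I'm handing it in.

```bash
python3 -c "
from cell import manip
print(manip.sign_off())"
```

```text
the job is handed in; nothing more can be done
None
```

The job is handed in, at about 28 s on the robot's clock. The chew lies flat and released in the well that was open, and the red tile now covers it. The yellow tile slid into red's old well, so only the diagonally opposite well is open.

**Tiles pushed home:** I pressed each tile against both of its walls until the wrist force showed contact, about 9–17 N. The last picture shows gaps of about 7.6 mm between tiles, close to the full 8 mm of play. It cut off the far edges of red and blue, so for those I rely on the gaps and the contact forces.

**Checks that disagreed:**
- **Finger height:** the fingertips sat about 30 mm higher than the reported TCP height implied. The first grasp closed in the air above the chew and disturbed nothing. I worked out the right height from the fixed cameras and used it from then on.
- **Board position:** my first estimate, from hand-picked corners, was about 7 mm off. I used the tile positions instead, which agreed between the three cameras to about 5 mm at worst.

**Jar, bowl and dustpan:** the arm stayed well clear of all three, but I took no closing picture of them.

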